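# Set a rotor stand for a longer rotor and hold the index pin home

## Robot

A 7-joint arm with a two-finger parallel gripper is mounted at the origin on the work surface. World frame = base frame: x ahead of the robot, y to its left, z up, the work surface at z = 0. Lengths are in m, angles in degrees, forces in N, time in s.
With the tool pointing down it reaches from about 0.425 to 0.875 m from the base axis. Payload 4.7 kg.
Tool frame: the origin (TCP) lies midway between the tips of the shut fingers; the grasp point (between the pads) lies 19 mm behind it; z points along the fingers, y is the line along which they close (so a half turn about z gives the same grasp; the last joint's range is limited). The gripper opens to 87 mm and grips with 3 to 60 N. Pads are 19 mm wide; open, the fingers measure 117 mm over their backs; the gripper's body (75 mm by 190 mm) begins 51 mm behind the grasp point.
Start: joints at [-68.52, 18.392, -4.016, 83.108, 1.295, 78.541, -3.26], TCP at [0.229, 0.608, 0.223] pointing down, gripper open.
Joint ranges: [-163.93, 163.93], [-17.29, 119.83], [-79.2, 71.16], [3.27, 140.29], [-89.18, 269.18], [5.43, 117.66], [-154.24, 154.24]. Speed limits (degrees/s): [147.25, 147.25, 180, 180, 180, 180, 180].

## Interface

Orientations are given as [roll, pitch, yaw] about the fixed x, y, z axes, in that order (R = Rz(yaw) Ry(pitch) Rx(roll)).
In Python, from cell import env gives the robot as it stands. The module is installed in compiled form; this text tells all that it offers.
- The arm moves only by the tool step_arm, never from a script. Its argument "rows" is a list of rows, each an object with "angular": the turn, a rotation vector about the tool's x, y, z in units of pi rad (1.0 is pi rad), a list of three; "slide": the shift along the tool's x, y, z in units of 500 mm (1.0 is 500 mm), a list of three; "jaw": the opening, from 0 (shut) to 1 (fully open). A call has 1 to 10 rows; each row shifts and turns the commanded pose from where the row before left it, along the tool's axes as they then stand; what a row does not reach is not made up. A row lasts 1/8 s, in which the tool goes at most 62.5 mm and 10.7 degrees, less where a joint would pass 70% of its speed; a pose out of reach is approached as far as the arm can. A call with a number of a shift or a turn outside -1 to 1 is refused whole. A call with a gripper value outside its range is refused whole. The fingers move at their own pace and stop on an object; "newtons" is the grip in N (left out, the last holds). Time passes only in rows, so rows that do not move let the fingers close. It gives the time, the measured TCP pose, the force, the opening and the grip force at its end, in the units of the state.
- env.get_obs(): the state, without advancing time (a new reading comes with each control period).
- env.read_camera(name): name is "side" or "top" or "wrist"; returns the picture (480x640x3 uint8, red, green, blue); there is no depth.
- env.camera_info(name): a dict with "fx", "fy", "cx", "cy" (pixels), "R" (3x3) and "t" (3): a world point X has camera coordinates R X + t. Camera axes: x right, y down, z forward; pixel columns grow to the right and rows downward; lengths in m; the calibration is good to about 2 mm. The wrist camera is an equidistant fisheye: a pixel r from the principal point sees the ray r / f radians off the axis. A picture is of the moment at which its call begins: read the wrist's pose just before it. camera_info takes no time and is no camera call; for the wrist camera it gives the pose at the moment of the call.
- env.sign_off(): hands the job in; it is judged then, once.
The state is a dict: "time_s": time; "qpos": joint angles; "joint_velocities": joint speeds; "effort": joint torques, N m; "tool_pos": TCP position; "tool_rot": TCP orientation; "force": force on the tool from outside, world axes, zero at the start; "wrist_torque": the same for the moment, N m; "grip_width": finger opening in m; "grasp_force": force on a finger pad.
Only numpy, scipy, OpenCV 4.12 (cv2) and the standard library are available. Lean on these libraries where they do the work, as an engineer would, in place of code of your own. Each camera call takes 0.05 s, during which the arm holds its last target. There are 200 camera calls.

## Task

Get the rotor stand ready for a longer rotor. First push the three wooden saddle blocks into an even row, each one square and snug against its own black stop pad on the front of the rail and centred on it; then pull up the tail rest's plunger knob, slide the tail rest one hole further away from the fixed head rest, and press the pin fully home in that next hole. Finish while still holding the knob pressed fully down with the gripper (on its own the pin springs half out again), with the blocks still in their row, and leave the other things on the bench where they are.

Things in the scene. Friction and masses are not known exactly. Their poses are not given: they have to be found in the camera images.
- stand: rotor stand fixed to the bench: square rail 40 mm wide (x) and high, along its y from -185 to +270 mm; front is -x. Origin on the bench, on the rail's centre line, level with the middle pad. Head rest at y = -160, tail rest near +y end; each has a steel V arm reaching to x = -90 mm, 14 mm wide, 62 mm high. 13 mm square holes in the rail's top at y = 125, 160, 195, 230 mm
- pad0 (a point): head-end stop pad: black rubber block on the rail's front, 30 mm wide in y, 26 mm high; the point is on the bench below the middle of its front face (40 mm in front of the rail's centre line), axes as the stand's. The pads are 90 mm apart
- pad1 (a point): middle stop pad: black rubber block on the rail's front, 30 mm wide in y, 26 mm high; the point is on the bench below the middle of its front face (40 mm in front of the rail's centre line), axes as the stand's. The pads are 90 mm apart
- pad2 (a point): tail-end stop pad: black rubber block on the rail's front, 30 mm wide in y, 26 mm high; the point is on the bench below the middle of its front face (40 mm in front of the rail's centre line), axes as the stand's. The pads are 90 mm apart
- next_hole (a point): centre of the mouth (40 mm above the bench) of the hole the pin must go into, 35 mm further from the head rest than the one it starts in; 13 mm square, axes as the stand's
- block0: loose wooden saddle block, 60 mm long (its x), 30 wide (its y), 26 high with two end ridges up to 38 mm, about 80 g. Origin at centre of underside. It starts with its x roughly along the stand's x, 25 to 65 mm short of a pad. In the row its origin lies 30 mm in front of a pad's face. Blocks are interchangeable
- block1: loose wooden saddle block, 60 mm long (its x), 30 wide (its y), 26 high with two end ridges up to 38 mm, about 80 g. Origin at centre of underside. It starts with its x roughly along the stand's x, 25 to 65 mm short of a pad. In the row its origin lies 30 mm in front of a pad's face. Blocks are interchangeable
- block2: loose wooden saddle block, 60 mm long (its x), 30 wide (its y), 26 high with two end ridges up to 38 mm, about 80 g. Origin at centre of underside. It starts with its x roughly along the stand's x, 25 to 65 mm short of a pad. In the row its origin lies 30 mm in front of a pad's face. Blocks are interchangeable
- knob: black round knob on the tail rest, 30 mm diameter, 28 mm tall, on the rail's centre line; origin at centre of its underside, 62 mm above the bench when the pin is home. Moves with the pin in z, with the tail rest along the rail. Below it a steel boss, 24 mm diameter, 12 mm tall, then the sleeve (56 mm in x, 44 in y) whose top is 50 mm above the bench
- pin (a joint): height of pin and knob above fully home (m): 0 = home, knob on its boss, pin 16 mm into the hole. Left alone a 0.5 N/mm spring floats it at about 7 mm, still locked; about 4 N pushes it home. Above 16 mm (about 5 N of pull) the pin (10 mm diameter, round nose) is clear and the tail rest can slide; stop at 24 mm (8 N)
- tail_rest (a joint): position of the tail rest along the rail (m), growing away from the head rest (stand's +y): 0 = starting hole, 0.035 = next hole, 0.070 = the one after; about 2 N of friction; locked while the pin is in a hole (1 to 2 mm of play)
- bearing: loose steel ball-bearing ring, 42 mm across, 13 mm high, lying flat in front of the tail rest; bystander; origin at centre of underside
- screwdriver: loose grey screwdriver, 170 mm long, lying in front of the blocks; bystander; origin near its middle on the bench
- tin: loose round flux tin, 50 mm across, 32 mm high, behind the rail; bystander; origin at centre of underside
- spanner: loose steel spanner, 140 mm long, lying behind the rail; bystander; origin near its middle on the bench
- meter: loose black clamp meter with yellow jaw, 190 x 62 x 32 mm, lying to the robot's right; bystander; origin under its housing
- brush: loose brush, 180 mm long, lying to the robot's left; bystander; origin near its middle on the bench
Not all that is in view belongs to the job. Leave any blue, orange or purple look-alike of the block0 alone.

How it is judged (in metres and radians):
On the way, in this order (a step that is already met when the one before it is completed fails the run):
1. the three blocks stand in the row, one at each pad (((x of block0 in the frame of pad0 between -0.036 and -0.024 m and y of block0 in the frame of pad0 between -0.01 and 0.01 m and angle between the x axis of block0 and the x axis of stand, either way round below 0.14 rad and angle between block0's own z axis and vertical below 0.1 rad) or (x of block1 in the frame of pad0 between -0.036 and -0.024 m and y of block1 in the frame of pad0 between -0.01 and 0.01 m and angle between the x axis of block1 and the x axis of stand, either way round below 0.14 rad and angle between block1's own z axis and vertical below 0.1 rad) or (x of block2 in the frame of pad0 between -0.036 and -0.024 m and y of block2 in the frame of pad0 between -0.01 and 0.01 m and angle between the x axis of block2 and the x axis of stand, either way round below 0.14 rad and angle between block2's own z axis and vertical below 0.1 rad)) and ((x of block0 in the frame of pad1 between -0.036 and -0.024 m and y of block0 in the frame of pad1 between -0.01 and 0.01 m and angle between the x axis of block0 and the x axis of stand, either way round below 0.14 rad and angle between block0's own z axis and vertical below 0.1 rad) or (x of block1 in the frame of pad1 between -0.036 and -0.024 m and y of block1 in the frame of pad1 between -0.01 and 0.01 m and angle between the x axis of block1 and the x axis of stand, either way round below 0.14 rad and angle between block1's own z axis and vertical below 0.1 rad) or (x of block2 in the frame of pad1 between -0.036 and -0.024 m and y of block2 in the frame of pad1 between -0.01 and 0.01 m and angle between the x axis of block2 and the x axis of stand, either way round below 0.14 rad and angle between block2's own z axis and vertical below 0.1 rad)) and ((x of block0 in the frame of pad2 between -0.036 and -0.024 m and y of block0 in the frame of pad2 between -0.01 and 0.01 m and angle between the x axis of block0 and the x axis of stand, either way round below 0.14 rad and angle between block0's own z axis and vertical below 0.1 rad) or (x of block1 in the frame of pad2 between -0.036 and -0.024 m and y of block1 in the frame of pad2 between -0.01 and 0.01 m and angle between the x axis of block1 and the x axis of stand, either way round below 0.14 rad and angle between block1's own z axis and vertical below 0.1 rad) or (x of block2 in the frame of pad2 between -0.036 and -0.024 m and y of block2 in the frame of pad2 between -0.01 and 0.01 m and angle between the x axis of block2 and the x axis of stand, either way round below 0.14 rad and angle between block2's own z axis and vertical below 0.1 rad))), for 0.2 s.
2. the pin is pulled clear of its hole, the blocks in their row (all of step 1 and value of joint pin above 0.016 m), for 0.05 s.
3. the pin is home in the next hole (value of joint tail_rest between 0.0315 and 0.0385 m and value of joint pin below 0.0025 m), for 0.2 s.
At the end, for the whole second after the job is handed in: One block at each pad: its back within 6 mm of the pad's face, centred within 10 mm, square within 0.14 rad, upright. The tail rest stands at the next hole (within 3.5 mm), the pin is within 2.5 mm of fully home, and the fingers are on the knob with at least 1.5 N, through the last second (all of step 1 and all of step 3 and contact force between the fingers and knob above 1.5 N); the arm keeps its last pose, push and grip.
It fails at once if a bystander was moved more than 30 mm (distance of any of bearing, screwdriver, tin, spanner, meter, brush from where it was at the start of the episode above 0.03 m).
It also fails if it takes over 70 s, if anything falls off the work surface, if the arm or the gripper's body presses on something with over 40 N, if the wrist force passes 120 N, or if a joint passes its speed limit or range.

## Working session

There is one attempt and no reset: what is moved stays moved. The work goes in short steps, Python scripts to look and compute and a tool call to move; the robot and the scene stay as the last step left them, time stands still between calls to the robot, and variables do not carry over. Pictures are saved under pics/ and viewed, at most 10 in all, crops included, and the job is handed in when it is done.

Besides the shell and the picture viewer there is one more tool, called after "Emit:" as name([rows], argument=value, ...), one row to a line, values as JSON. step_arm: Moves the arm, as the interface text tells. Shifts and turns lie within -1 to 1; 1 stands for 500 mm of shift or pi rad of turn. Its arguments: {"type":"object","properties":{"rows":{"type":"array"},"newtons":{"type":"number"}},"required":["rows"]}

```bash
mkdir -p pics; python3 - <<'E'
from cell import env
import cv2,numpy as np
o=env.get_obs();print({k:np.round(v,4).tolist() for k,v in o.items()})
for n in("top","side"):
    im=env.read_camera(n);cv2.imwrite(f"pics/{n}0.png",im[:,:,::-1]);c=env.camera_info(n);print(n,{k:np.round(v,4).tolist() for k,v in c.items()})
E
```

```text
{'time_s': 0.0, 'qpos': [-68.5193, 18.438, -4.0171, 83.174, 1.2975, 78.5401, -3.2591], 'joint_velocities': [0.0147, 0.0858, 0.0364, -0.0542, -0.0567, -0.018, -0.0405], 'effort': [0.0001, -49.1297, -0.404, -31.2524, -0.0639, 0.0438, 0.0002], 'tool_pos': [0.2293, 0.6076, 0.2215], 'tool_rot': [-179.8933, 0.0077, 159.3319], 'force': [0.6241, 0.596, 0.3182], 'wrist_torque': [-0.0076, 0.0164, -0.047], 'grasp_force': 0.0, 'grip_width': 0.0869}
top {'fx': 500.4009, 'fy': 500.4009, 'cx': 318.4734, 'cy': 242.9563, 'R': [[0.101, -0.9949, 0.0064], [-0.9725, -0.1001, -0.2104], [0.21, 0.015, -0.9776]], 't': [-0.0768, 0.5362, 1.1495]}
side {'fx': 520.41, 'fy': 520.41, 'cx': 323.6153, 'cy': 237.5965, 'R': [[-0.9944, -0.104, -0.0203], [-0.0553, 0.6726, -0.738], [0.0904, -0.7327, -0.6745]], 't': [0.518, 0.0972, 1.1352]}
```

View pics/top0.png

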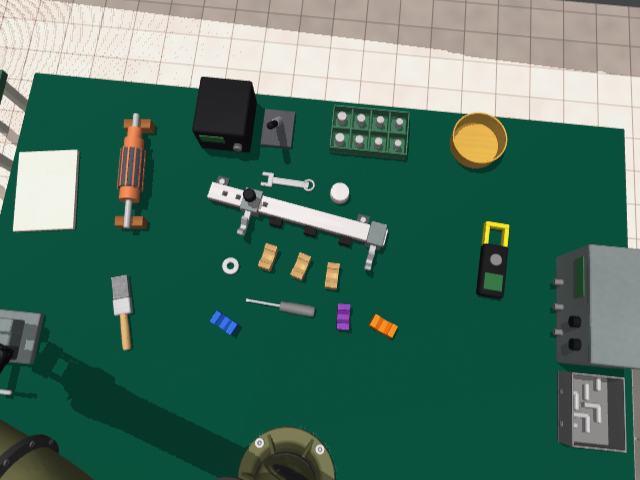

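View pics/side0.png

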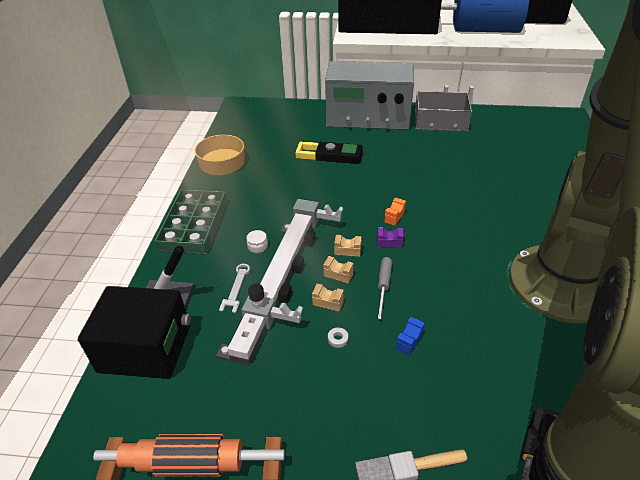

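The top view shows the wood blocks at about (268,257), (300,266) and (332,275). The knob is at (249,195), and the rail runs from (212,190) to (385,235) with the head end on the right. The purple, orange and blue look-alikes are nearer the robot. Next I'll measure them.

```bash
cat > h.py <<'E'
from cell import env
import cv2,numpy as np
def ray(n,uv,c=None):
    c=c or env.camera_info(n);uv=np.atleast_2d(uv).astype(float)
    R=np.array(c['R']);t=np.array(c['t'])
    m=(uv-[c['cx'],c['cy']])/[c['fx'],c['fy']]
    if n=='wrist':
        r=np.linalg.norm(m,axis=1,keepdims=True)+1e-12
        d=np.hstack([m/r*np.sin(r),np.cos(r)])
    else: d=np.hstack([m,np.ones((len(m),1))])
    return -R.T@t,d@R
def onz(n,uv,z,c=None):
    C,d=ray(n,uv,c);return C+d*((z-C[2])/d[:,2:])
def proj(n,X,c=None):
    c=c or env.camera_info(n);p=np.atleast_2d(X)@np.array(c['R']).T+np.array(c['t'])
    if n=='wrist':
        r=np.linalg.norm(p[:,:2],axis=1,keepdims=True);q=p[:,:2]/(r+1e-12)*np.arctan2(r,p[:,2:])
    else: q=p[:,:2]/p[:,2:]
    return q*[c['fx'],c['fy']]+[c['cx'],c['cy']]
def tri(a,b):
    (A,d),(B,e)=a,b;d=d[0];e=e[0]
    s=np.linalg.lstsq(np.c_[d,-e],B-A,rcond=None)[0];return (A+s[0]*d+B+s[1]*e)/2,np.linalg.norm(A+s[0]*d-B-s[1]*e)
def wood(im):
    h=cv2.cvtColor(im,cv2.COLOR_RGB2HSV);return cv2.inRange(h,(8,50,90),(24,175,255))
def comps(m,lo,hi):
    n,l,s,c=cv2.connectedComponentsWithStats(m);return [(c[i],s[i],l==i) for i in range(1,n) if lo<s[i][4]<hi]
E
python3 - <<'E'
from h import *
for n in("top","side"):
    im=cv2.imread(f"pics/{n}0.png")[:,:,::-1]
    for c,s,m in comps(wood(im),60,3000):
        r=cv2.minAreaRect(np.argwhere(m)[:,::-1].astype(np.float32))
        print(n,np.round(c,1),s,np.round(r[0],1),np.round(r[1],1),np.round(r[2],1),onz(n,c,.02).round(3))
    x0,y0,x1,y1=(180,150,400,300) if n=="top" else (200,180,360,370)
    g=im.min(2);m=((g>185)*255).astype(np.uint8);k=np.zeros_like(m);k[y0:y1,x0:x1]=m[y0:y1,x0:x1]
    for c,s,mm in comps(k,100,9000):
        r=cv2.minAreaRect(np.argwhere(mm)[:,::-1].astype(np.float32));print(n,'white',s,cv2.boxPoints(r).round(1).tolist(),onz(n,cv2.boxPoints(r),.04)[:,:2].round(3).tolist())
    k[:]=0;k[y0:y1,x0:x1]=((im.max(2)<45)*255)[y0:y1,x0:x1]
    for c,s,mm in comps(k,20,2000): print(n,'dark',c.round(1),s)
    cv2.imwrite(f"pics/{n}crop.png",cv2.resize(im[y0:y1,x0:x1,::-1],None,fx=3,fy=3))
E
```

```text
top [477.9 139.3] [ 450  112   57   56 2459] [477.5 139.5] [53.7 56.6] 45.0 [[ 0.867 -0.407  0.02 ]]
top [132.  157.5] [ 118  119   33   84 1151] [132.4 159.5] [26.4 84.6] 6.8 [[0.724 0.479 0.02 ]]
top [119.  220.4] [115 216   9  10  89] [119.  220.5] [9. 8.] 90.0 [[0.555 0.482 0.02 ]]
top [136.4 220.6] [130 216  13  10 119] [136.  220.5] [ 9. 12.] 90.0 [[0.56  0.438 0.02 ]]
top [267.7 256.6] [258 243  20  28 330] [267.7 256.5] [13.4 25.4] 19.7 [[0.502 0.1   0.02 ]]
top [300.4 265.8] [291 252  20  28 318] [300.3 265.8] [12.7 25.7] 23.6 [[0.487 0.017 0.02 ]]
top [331.8 275.2] [325 262  15  27 312] [331.7 275.2] [12.  25.8] 7.6 [[ 0.472 -0.062  0.02 ]]
top [124.8 331.5] [120 313  11  37 289] [124.8 331. ] [36.4  8.1] 84.8 [[0.286 0.418 0.02 ]]
top white [261 173  48  17 249] [[260.8999938964844, 184.39999389648438], [262.1000061035156, 172.10000610351562], [308.6000061035156, 176.89999389648438], [307.3999938964844, 189.10000610351562]] [[0.68, 0.137], [0.712, 0.138], [0.712, 0.02], [0.679, 0.02]]
top white [208 179  35  26 477] [[207.39999389648438, 196.3000030517578], [212.8000030517
[... 2762 characters left out ...]
681, 0.183]]
side white [222 313  42  40 720] [[220.60000610351562, 350.1000061035156], [248.60000610351562, 307.5], [267.8999938964844, 320.20001220703125], [239.89999389648438, 362.79998779296875]] [[0.686, 0.269], [0.655, 0.163], [0.61, 0.191], [0.643, 0.293]]
side white [328 328  20  16 193] [[328.0, 328.0], [347.0, 328.0], [347.0, 343.0], [328.0, 343.0]] [[0.491, 0.2], [0.454, 0.196], [0.452, 0.231], [0.487, 0.235]]
side dark [313.3 237.6] [311 232   5  11  27]
side dark [288.2 284.4] [275 258  29  49 408]
side dark [256.7 292.8] [249 284  15  18 178]
side dark [204.9 290.1] [200 287  14   7  36]
side dark [296.  323.6] [277 320  33   9 108]
side dark [255.4 349.6] [249 330  16  35 132]
```

View pics/topcrop.png

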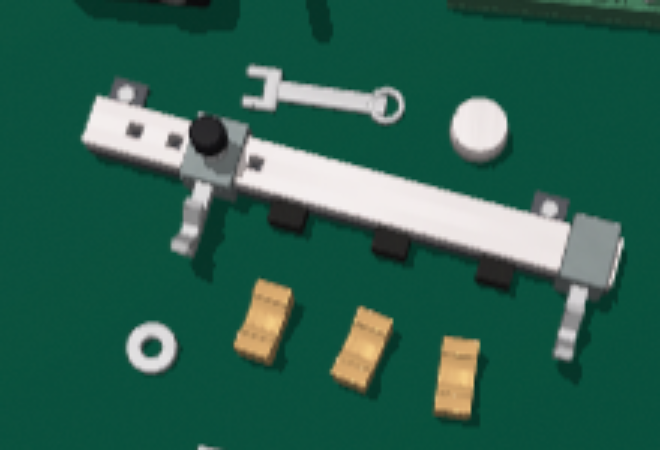

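The stand's yaw comes out near -9.8°. The knob sits between the holes at y=125 and y=195, so the pin starts at 160 and the next hole is 195. I'll move the arm over the scene and look with the wrist camera.

Emit:
step_arm([
  {"angular": [0, 0, -0.0594], "slide": [0, 0, -0.08], "jaw": 1},
  {"angular": [0, 0, 0], "slide": [-0.054, -0.087, -0.02], "jaw": 1},
  {"angular": [0, 0, 0], "slide": [-0.054, -0.087, -0.02], "jaw": 1},
  {"angular": [0, 0, 0], "slide": [-0.054, -0.087, -0.02], "jaw": 1},
  {"angular": [0, 0, 0], "slide": [-0.054, -0.087, -0.02], "jaw": 1},
  {"angular": [0, 0, 0], "slide": [-0.054, -0.087, 0], "jaw": 1},
  {"angular": [0, 0, 0], "slide": [-0.054, -0.087, 0], "jaw": 1},
  {"angular": [0, 0, 0], "slide": [-0.054, -0.087, 0], "jaw": 1},
  {"angular": [0, 0, 0], "slide": [-0.054, -0.087, 0], "jaw": 1},
  {"angular": [0, 0, 0], "slide": [-0.054, -0.087, 0], "jaw": 1},
])

```text
time_s: 1.35
tool_pos: [0.4012, 0.1787, 0.3023]
tool_rot: [180.0, -0.0, 170.0]
force: [-0.0, 0.1, 0.6]
grip_width: 0.087
grasp_force: 0.0
```

Emit:
step_arm([
  {"angular": [0, 0, 0], "slide": [-0.03, -0.06, 0], "jaw": 0.6},
  {"angular": [0, 0, 0], "slide": [0, 0, 0], "jaw": 0.6},
  {"angular": [0, 0, 0], "slide": [0, 0, 0], "jaw": 0.6},
])

```text
time_s: 1.72
tool_pos: [0.4101, 0.1491, 0.3023]
tool_rot: [180.0, -0.0, 170.1]
force: [-0.5, 0.0, -0.0]
grip_width: 0.0648
grasp_force: 0.0
```

```bash
python3 - <<'E'
from h import *
import pickle
o=env.get_obs();print({k:np.round(v,4).tolist() for k,v in o.items() if k in('qpos','tool_pos','tool_rot','force','grip_width')})
c=env.camera_info('wrist');im=env.read_camera('wrist');print({k:np.round(v,4).tolist() for k,v in c.items()})
print(-np.array(c['R']).T@np.array(c['t']))
cv2.imwrite('pics/w1.png',im[:,:,::-1]);pickle.dump(c,open('w1.pkl','wb'))
E
```

```text
{'qpos': [-42.8948, -10.5879, 16.8516, 104.3664, 3.0261, 85.7967, 53.5261], 'tool_pos': [0.4101, 0.1491, 0.3023], 'tool_rot': [179.9799, -0.0325, 170.0631], 'force': [-0.4627, 0.034, -0.0401], 'grip_width': 0.0648}
{'fx': 371.6483, 'fy': 371.6483, 'cx': 317.7782, 'cy': 237.3467, 'R': [[0.1722, 0.9851, -0.0003], [0.939, -0.164, 0.3024], [0.2978, -0.0524, -0.9532]], 't': [-0.2171, -0.421, 0.3526]}
[0.32771285 0.16324833 0.46330631]
```

View pics/w1.png

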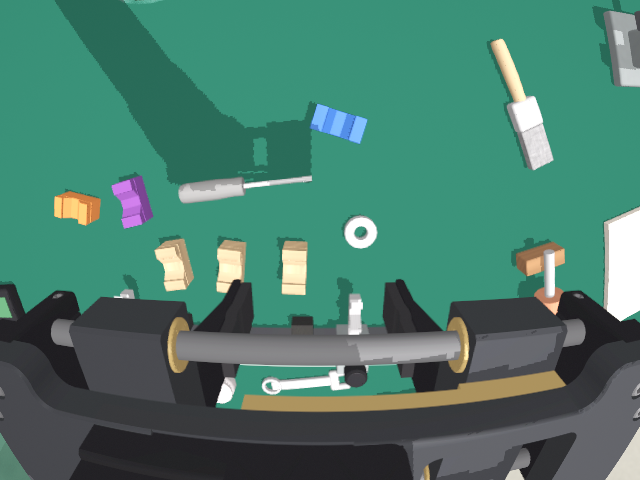

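The wrist view shows the three blocks clearly, at about (174,265), (231,265) and (295,267), but the gripper hides the rail. I'll locate the stand from the rail edges and holes in the two fixed views, and the blocks from the wrist view.

```bash
python3 - <<'E'
from h import *
import pickle
# stand: holes & back edge
for n,W in(("top",(180,150,400,300)),("side",(200,180,360,370))):
    im=cv2.imread(f"pics/{n}0.png")[:,:,::-1];g=im.min(2)
    rail=(g>185).astype(np.uint8)
    cl=cv2.morphologyEx(rail,cv2.MORPH_CLOSE,np.ones((9,9)));cl=cl-rail;
    k=np.zeros_like(cl);k[W[1]:W[3],W[0]:W[2]]=cl[W[1]:W[3],W[0]:W[2]]
    for c,s,m in comps(k,8,80): print(n,'hole?',c.round(1),s[4],onz(n,c,.04)[0,:2].round(4))
    # back edge: scan across rail, along predicted y
    pts=[]
    for y in np.arange(-.10,.10,.01):
        xs=np.arange(.56,.68,.0005);P=np.c_[xs+.17*y,xs*0+y,xs*0+.04];p=proj(n,P).astype(np.float32)
        v=cv2.remap(g,p[:,:1],p[:,1:],cv2.INTER_LINEAR)[:,0].astype(float)
        on=np.where(v>140)[0];
        if len(on)>20:pts.append((y,P[on[0],0],P[on[-1],0]))
    pts=np.array(pts)
    for j in(1,2):
        f=np.polyfit(pts[:,0],pts[:,j],1);r=pts[:,j]-np.polyval(f,pts[:,0]);k=abs(r)<.004;f=np.polyfit(pts[k,0],pts[k,j],1);print(n,'edge',j,f.round(4),k.sum())
# blocks
c=pickle.load(open('w1.pkl','rb'));im=cv2.imread('pics/w1.png')[:,:,::-1]
for ce,s,m in comps(wood(im),300,3000):
    if 200<ce[1]<300 and ce[0]<400:
        r=cv2.minAreaRect(onz('wrist',np.argwhere(m)[:,::-1],.03,c)[:,:2].astype(np.float32)*1000)
        print('block',ce.round(1),s[4],onz('wrist',ce,.025,c)[0].round(4),np.round(r[0],1),np.round(r[1],1),round(r[2],1))
for n in('top','side'):
    im=cv2.imread(f"pics/{n}0.png")[:,:,::-1]
    for ce,s,m in comps(wood(im),200,700):
        if (n=='top' and 240<ce[1]<290 and 250<ce[0]<350)or(n=='side' and 310<ce[0]<350):
            r=cv2.minAreaRect(onz(n,np.argwhere(m)[:,::-1],.03)[:,:2].astype(np.float32)*1000)
            print(n,ce.round(1),np.round(r[0],1),np.round(r[1],1),round(r[2],1))
E
```

```text
top hole? [265.3 178.3] 44 [0.6967 0.1283]
top hole? [274.5 182.5] 11 [0.6882 0.1039]
top hole? [308.2 184.1] 52 [0.6927 0.0194]
top hole? [224.6 192.9] 27 [0.6481 0.2246]
top hole? [237.8 196.6] 26 [0.642  0.1906]
top hole? [264.6 204. ] 25 [0.6297 0.1217]
top hole? [244.7 220.7] 18 [0.5823 0.1652]
top hole? [357.8 220.5] 13 [ 0.6115 -0.1125]
top hole? [370.5 255.8] 17 [ 0.5262 -0.1509]
top hole? [229.9 265.2] 49 [0.4681 0.1861]
top hole? [367.9 264.3] 13 [ 0.5045 -0.1463]
top edge 1 [0.1733 0.5875] 20
top edge 2 [0.17   0.6795] 4
side hole? [326.  210.6] 27 [ 0.5306 -0.1549]
side hole? [285.5 229.7] 12 [ 0.6182 -0.0775]
side hole? [254.9 243.3] 31 [ 0.6805 -0.0255]
side hole? [241.3 268.4] 49 [0.6941 0.0559]
side hole? [236.4 297.4] 15 [0.6858 0.1383]
side hole? [228.3 306. ] 33 [0.6969 0.1623]
side hole? [283.1 310.1] 47 [0.5846 0.1631]
side hole? [295.8 313.2] 29 [0.5582 0.1689]
side hole? [242.7 314.8] 12 [0.6629 0.1821]
side hole? [251.7 319.9] 35 [0.6424 0.1931]
side hole? [244.8 333.7] 37 [0.6486 0.2273]
side hole? [337.5 335.4] 65 [0.4709 0.2156]
side hole? [229.7 349.7] 9 [0.6691 0.2661]
side edge 1 [0.1737 0.5878] 20Traceback (most recent call last):
  File "<stdin>", line 19, in <module>
    raise TypeError("expected non-empty vector for x")
TypeError: expected non-empty vector for x
```

```bash
python3 - <<'E'
from h import *
import pickle
def rep(n,im,c,box):
    for ce,s,m in comps(wood(im),200,3000):
        if box[0]<ce[0]<box[2] and box[1]<ce[1]<box[3]:
            r=cv2.minAreaRect(onz(n,np.argwhere(m)[:,::-1],.03,c)[:,:2].astype(np.float32)*1000)
            print(n,ce.round(1),onz(n,ce,.022,c)[0,:2].round(4),np.round(r[0],1),np.round(r[1],1),round(r[2],1))
rep('wrist',cv2.imread('pics/w1.png')[:,:,::-1],pickle.load(open('w1.pkl','rb')),(100,200,400,300))
rep('top',cv2.imread('pics/top0.png')[:,:,::-1],None,(250,240,350,290))
rep('side',cv2.imread('pics/side0.png')[:,:,::-1],None,(310,230,360,310))
E
```

```text
wrist [175. 264.] [ 0.4697 -0.0568] [468.7 -54.8] [46.4 69.3] 88.5
wrist [230.4 262.9] [0.4804 0.021 ] [483.7  21.8] [35.5 73.4] 74.3
wrist [294.2 266.7] [0.4993 0.1024] [498.2 102.7] [30.2 72.5] 78.1
top [267.7 256.6] [0.5016 0.0998] [500.6  99. ] [33.2 62.6] 77.3
top [300.4 265.8] [0.487  0.0171] [486.   16.9] [31.1 63.1] 73.0
top [331.8 275.2] [ 0.4718 -0.0619] [470.7 -61.6] [29.1 63.6] 87.8
side [347.1 245.8] [ 0.4716 -0.0536] [471.6 -47.1] [60.6 66.9] 0.4
side [337.7 269.7] [0.4867 0.0246] [486.5  29.7] [61.6 71.4] 73.3
side [327.1 297.5] [0.5019 0.1068] [501.1 111.1] [58.6 68.7] 77.2
```

Stand origin is about (0.6087, 0.000) with yaw -9.9°, and the pads are at stand y = -90, 0 and 90. In the stand frame the blocks are at A (-124, 82), B (-124, -1) and C (-126, -81) mm. I'll start with A.

Emit:
step_arm([
  {"angular": [0, 0, 0], "slide": [-0.039, -0.0123, 0.097], "jaw": 0.65},
  {"angular": [0, 0, 0], "slide": [-0.039, -0.0123, 0.097], "jaw": 0.65},
  {"angular": [0, 0, 0], "slide": [-0.039, -0.0123, 0.097], "jaw": 0.65},
  {"angular": [0, 0, 0], "slide": [-0.039, -0.0123, 0.097], "jaw": 0.65},
  {"angular": [0, 0, 0], "slide": [-0.039, -0.0123, 0.097], "jaw": 0.65},
  {"angular": [0, 0, 0], "slide": [0, 0, 0], "jaw": 0.65},
  {"angular": [0, 0, 0], "slide": [0, 0, 0], "jaw": 0.65},
], newtons=10)

```text
time_s: 2.65
tool_pos: [0.5014, 0.1026, 0.061]
tool_rot: [180.0, 0.0, 170.1]
force: [-0.3, 0.1, 0.4]
grip_width: 0.0569
grasp_force: 0.0
```

Emit:
step_arm([
  {"angular": [0, 0, 0], "slide": [0, 0, 0.05], "jaw": 0.65},
  {"angular": [0, 0, 0], "slide": [0, 0, 0.05], "jaw": 0.65},
  {"angular": [0, 0, 0], "slide": [0, 0, 0], "jaw": 0.3},
  {"angular": [0, 0, 0], "slide": [0, 0, 0], "jaw": 0.2},
  {"angular": [0, 0, 0], "slide": [0, 0, 0], "jaw": 0.2},
  {"angular": [0, 0, 0], "slide": [0, 0, 0], "jaw": 0.2},
], newtons=10)

```text
time_s: 3.4
tool_pos: [0.5022, 0.1017, 0.0115]
tool_rot: [179.9, 0.1, 170.0]
force: [-0.9, 1.2, 6.3]
grip_width: 0.0306
grasp_force: 9.8
```

Emit:
step_arm([
  {"angular": [0, 0, 0], "slide": [-0.02, 0.004, 0], "jaw": 0.2},
  {"angular": [0, 0, 0], "slide": [-0.025, 0.004, 0], "jaw": 0.2},
  {"angular": [0, 0, 0], "slide": [-0.025, 0.004, 0], "jaw": 0.2},
  {"angular": [0, 0, 0], "slide": [-0.02, 0.004, 0], "jaw": 0.2},
  {"angular": [0, 0, 0], "slide": [0, 0, 0], "jaw": 0.2},
])

```text
time_s: 4.03
tool_pos: [0.5486, 0.1016, 0.0112]
tool_rot: [179.9, 0.1, 170.0]
force: [1.1, 1.1, 5.8]
grip_width: 0.0299
grasp_force: 10.0
```

Emit:
step_arm([
  {"angular": [0, 0, 0], "slide": [-0.006, 0, 0], "jaw": 0.2},
  {"angular": [0, 0, 0], "slide": [-0.004, 0, 0], "jaw": 0.2},
  {"angular": [0, 0, 0], "slide": [-0.004, 0, 0], "jaw": 0.2},
])

```text
time_s: 4.4
tool_pos: [0.5525, 0.1009, 0.0111]
tool_rot: [179.9, -0.2, 170.0]
force: [-6.0, 0.5, 12.0]
grip_width: 0.03
grasp_force: 10.0
```

Emit:
step_arm([
  {"angular": [0, 0, 0], "slide": [0.003, 0, 0], "jaw": 0.2},
  {"angular": [0, 0, 0], "slide": [0, 0, 0], "jaw": 0.62},
  {"angular": [0, 0, 0], "slide": [0, 0, 0], "jaw": 0.62},
  {"angular": [0, 0, 0], "slide": [0, 0, 0], "jaw": 0.62},
  {"angular": [0, 0, 0], "slide": [0, 0, -0.05], "jaw": 0.62},
  {"angular": [0, 0, 0], "slide": [0, 0, -0.06], "jaw": 0.62},
  {"angular": [0, 0, 0], "slide": [0.036, -0.061, 0], "jaw": 0.65},
  {"angular": [0, 0, 0], "slide": [0.035, -0.061, 0], "jaw": 0.65},
  {"angular": [0, 0, 0], "slide": [0.035, -0.06, 0], "jaw": 0.65},
  {"angular": [0, 0, 0], "slide": [0, 0, 0], "jaw": 0.65},
])

```text
time_s: 5.65
tool_pos: [0.4827, 0.0176, 0.0648]
tool_rot: [-180.0, -0.1, 169.8]
force: [0.0, 1.0, -0.0]
grip_width: 0.0564
grasp_force: 0.0
```

Emit:
step_arm([
  {"angular": [0, 0, 0], "slide": [-0.006, 0.005, 0.052], "jaw": 0.65},
  {"angular": [0, 0, 0], "slide": [0, 0, 0.052], "jaw": 0.65},
  {"angular": [0, 0, 0], "slide": [0, 0, 0], "jaw": 0.3},
  {"angular": [0, 0, 0], "slide": [0, 0, 0], "jaw": 0.2},
  {"angular": [0, 0, 0], "slide": [0, 0, 0], "jaw": 0.2},
  {"angular": [0, 0, 0], "slide": [0, 0, 0], "jaw": 0.2},
])

```text
time_s: 6.4
tool_pos: [0.4888, 0.0219, 0.0141]
tool_rot: [179.9, 0.1, 170.0]
force: [0.1, -0.5, 2.0]
grip_width: 0.0312
grasp_force: 9.5
```

Emit:
step_arm([
  {"angular": [0, 0, 0], "slide": [-0.02, -0.002, 0], "jaw": 0.2},
  {"angular": [0, 0, 0], "slide": [-0.025, 0, 0], "jaw": 0.2},
  {"angular": [0, 0, 0], "slide": [-0.025, 0, 0], "jaw": 0.2},
  {"angular": [0, 0, 0], "slide": [-0.02, 0, 0], "jaw": 0.2},
  {"angular": [0, 0, 0], "slide": [-0.006, 0, 0], "jaw": 0.2},
  {"angular": [0, 0, 0], "slide": [-0.004, 0, 0], "jaw": 0.2},
  {"angular": [0, 0, 0], "slide": [0, 0, 0], "jaw": 0.2},
])

```text
time_s: 7.28
tool_pos: [0.5368, 0.0125, 0.0138]
tool_rot: [180.0, -0.0, 170.0]
force: [-2.5, 1.8, 7.0]
grip_width: 0.0301
grasp_force: 9.9
```

Emit:
step_arm([
  {"angular": [0, 0, 0], "slide": [-0.004, 0, 0], "jaw": 0.2},
  {"angular": [0, 0, 0], "slide": [-0.004, 0, 0], "jaw": 0.2},
  {"angular": [0, 0, 0], "slide": [0, 0, 0], "jaw": 0.2},
])

```text
time_s: 7.65
tool_pos: [0.5408, 0.0118, 0.0138]
tool_rot: [180.0, -0.0, 170.0]
force: [-3.1, 0.4, 7.0]
grip_width: 0.0302
grasp_force: 9.9
```

Emit:
step_arm([
  {"angular": [0, 0, 0], "slide": [-0.004, 0, 0], "jaw": 0.2},
  {"angular": [0, 0, 0], "slide": [-0.004, 0, 0], "jaw": 0.2},
  {"angular": [0, 0, 0], "slide": [0, 0, 0], "jaw": 0.2},
])

```text
time_s: 8.02
tool_pos: [0.5432, 0.011, 0.0136]
tool_rot: [180.0, -0.2, 170.0]
force: [-6.3, 0.8, 9.2]
grip_width: 0.0298
grasp_force: 10.0
```

Emit:
step_arm([
  {"angular": [0, 0, 0], "slide": [0.003, 0, 0], "jaw": 0.2},
  {"angular": [0, 0, 0], "slide": [0, 0, 0], "jaw": 0.62},
  {"angular": [0, 0, 0], "slide": [0, 0, 0], "jaw": 0.62},
  {"angular": [0, 0, 0], "slide": [0, 0, 0], "jaw": 0.62},
  {"angular": [0, 0, 0], "slide": [0, 0, -0.05], "jaw": 0.62},
  {"angular": [0, 0, 0], "slide": [0, 0, -0.06], "jaw": 0.62},
  {"angular": [0, 0, 0], "slide": [0.039, -0.053, 0], "jaw": 0.65},
  {"angular": [0, 0, 0], "slide": [0.038, -0.053, 0], "jaw": 0.65},
  {"angular": [0, 0, 0], "slide": [0.037, -0.052, 0], "jaw": 0.65},
  {"angular": [0, 0, 0], "slide": [0, 0, 0], "jaw": 0.65},
])

```text
time_s: 9.28
tool_pos: [0.4719, -0.0586, 0.0679]
tool_rot: [180.0, -0.0, 169.8]
force: [1.2, -0.2, 1.0]
grip_width: 0.0568
grasp_force: 0.0
```

Emit:
step_arm([
  {"angular": [0, 0, 0], "slide": [0, 0, 0.055], "jaw": 0.65},
  {"angular": [0, 0, 0], "slide": [0, 0, 0.054], "jaw": 0.65},
  {"angular": [0, 0, 0], "slide": [0, 0, 0], "jaw": 0.3},
  {"angular": [0, 0, 0], "slide": [0, 0, 0], "jaw": 0.2},
  {"angular": [0, 0, 0], "slide": [0, 0, 0], "jaw": 0.2},
  {"angular": [0, 0, 0], "slide": [0, 0, 0], "jaw": 0.2},
])

```text
time_s: 10.02
tool_pos: [0.4745, -0.0569, 0.0146]
tool_rot: [180.0, 0.1, 170.0]
force: [-0.0, -0.0, 2.8]
grip_width: 0.0318
grasp_force: 9.3
```

Emit:
step_arm([
  {"angular": [0, 0, 0], "slide": [-0.02, -0.006, 0], "jaw": 0.2},
  {"angular": [0, 0, 0], "slide": [-0.025, -0.006, 0], "jaw": 0.2},
  {"angular": [0, 0, 0], "slide": [-0.025, -0.005, 0], "jaw": 0.2},
  {"angular": [0, 0, 0], "slide": [-0.02, -0.005, 0], "jaw": 0.2},
  {"angular": [0, 0, 0], "slide": [-0.006, 0, 0], "jaw": 0.2},
  {"angular": [0, 0, 0], "slide": [-0.004, 0, 0], "jaw": 0.2},
  {"angular": [0, 0, 0], "slide": [-0.004, 0, 0], "jaw": 0.2},
  {"angular": [0, 0, 0], "slide": [0, 0, 0], "jaw": 0.2},
])

```text
time_s: 11.02
tool_pos: [0.5226, -0.0768, 0.0141]
tool_rot: [180.0, -0.0, 170.0]
force: [-2.6, 0.3, 6.3]
grip_width: 0.03
grasp_force: 9.9
```

Emit:
step_arm([
  {"angular": [0, 0, 0], "slide": [-0.004, 0, 0], "jaw": 0.2},
  {"angular": [0, 0, 0], "slide": [-0.004, 0, 0], "jaw": 0.2},
  {"angular": [0, 0, 0], "slide": [0, 0, 0], "jaw": 0.2},
])

```text
time_s: 11.4
tool_pos: [0.5266, -0.0774, 0.0141]
tool_rot: [180.0, -0.0, 170.0]
force: [-2.5, 0.4, 5.7]
grip_width: 0.0302
grasp_force: 9.9
```

Emit:
step_arm([
  {"angular": [0, 0, 0], "slide": [-0.004, 0, 0], "jaw": 0.2},
  {"angular": [0, 0, 0], "slide": [-0.004, 0, 0], "jaw": 0.2},
  {"angular": [0, 0, 0], "slide": [0, 0, 0], "jaw": 0.2},
])

```text
time_s: 11.78
tool_pos: [0.5286, -0.0772, 0.0137]
tool_rot: [179.9, -0.3, 170.0]
force: [-6.6, 1.6, 8.6]
grip_width: 0.0299
grasp_force: 10.0
```

Emit:
step_arm([
  {"angular": [0, 0, 0], "slide": [0.003, 0, 0], "jaw": 0.2},
  {"angular": [0, 0, 0], "slide": [0, 0, 0], "jaw": 0.62},
  {"angular": [0, 0, 0], "slide": [0, 0, 0], "jaw": 0.62},
  {"angular": [0, 0, 0], "slide": [0, 0, 0], "jaw": 0.62},
  {"angular": [0, 0, 0], "slide": [0, 0, -0.08], "jaw": 0.62},
  {"angular": [0, 0, 0], "slide": [0, 0, -0.11], "jaw": 0.62},
  {"angular": [0, 0, 0], "slide": [0, 0, -0.11], "jaw": 0.62},
  {"angular": [0, 0, 0], "slide": [0.035, 0.1, -0.04], "jaw": 0.62},
  {"angular": [0, 0, 0], "slide": [0.035, 0.11, 0], "jaw": 0.62},
  {"angular": [0, 0, 0], "slide": [0.035, 0.11, 0], "jaw": 0.62},
])

```text
time_s: 13.02
tool_pos: [0.5052, 0.0903, 0.1842]
tool_rot: [179.9, 0.1, 170.0]
force: [1.3, -0.0, -0.3]
grip_width: 0.0537
grasp_force: 0.0
```

Emit:
step_arm([
  {"angular": [0, 0, 0], "slide": [0.035, 0.11, 0], "jaw": 0.62},
  {"angular": [0, 0, 0], "slide": [0.035, 0.11, 0], "jaw": 0.62},
  {"angular": [0, 0, 0], "slide": [0.035, 0.11, 0], "jaw": 0.62},
  {"angular": [0, 0, 0], "slide": [0.035, 0.11, 0], "jaw": 0.62},
  {"angular": [0, 0, 0], "slide": [0.035, 0.11, 0], "jaw": 0.62},
  {"angular": [0, 0, 0], "slide": [0, 0, 0], "jaw": 0.62},
])

```text
time_s: 13.78
tool_pos: [0.4636, 0.3808, 0.1827]
tool_rot: [179.9, -0.1, 170.5]
force: [-0.5, -1.1, -0.4]
grip_width: 0.054
grasp_force: 0.0
```

```bash
cat > look.py <<'E'
from h import *
import sys
k=sys.argv[1]
o=env.get_obs();print(o['tool_pos'].round(4) if hasattr(o['tool_pos'],'round') else o['tool_pos'],o['qpos'])
a=np.deg2rad(-9.9);e=np.array([np.cos(a),np.sin(a)]);u=np.array([-e[1],e[0]]);O=np.array([.6087,0])
ims=[]
for n,W in(("top",(180,150,400,300)),("side",(200,180,360,370))):
    im=env.read_camera(n);cv2.imwrite(f"pics/{n}{k}.png",im[:,:,::-1])
    for ce,s,m in comps(wood(im),150,800):
        p=onz(n,ce,.022)[0,:2]
        if np.linalg.norm(p-[.54,.01])<.15:
            r=cv2.minAreaRect(onz(n,np.argwhere(m)[:,::-1],.03)[:,:2].astype(np.float32)*1000);d=p-O
            print(n,ce.round(1),s[4],'stand',(d@e).round(4),(d@u).round(4),np.round(r[1],1),round(r[2],1))
    ims.append(cv2.resize(im[W[1]:W[3],W[0]:W[2],::-1],(400,400*(W[3]-W[1])//(W[2]-W[0]))))
h=max(i.shape[0] for i in ims)
cv2.imwrite(f'pics/c{k}.png',np.hstack([cv2.copyMakeBorder(i,0,h-i.shape[0],0,0,0) for i in ims]))
E
python3 look.py 2
```

```text
[0.4636 0.3808 0.1827] [-52.5313105   13.53951831  12.5095606   94.19746229  -3.1845272
  72.60868149  41.12861166]
top [270.6 236.9] 329 stand -0.073 0.0875 [33.1 65.8] 79.9
top [305.9 245. ] 320 stand -0.0688 -0.0026 [30.7 66.1] 80.2
top [340.8 254.4] 310 stand -0.0683 -0.0923 [29.1 66.1] 80.2
side [296.3 295.3] 291 stand -0.0592 0.0978 [35.6 78.5] 27.0
```

View pics/c2.png

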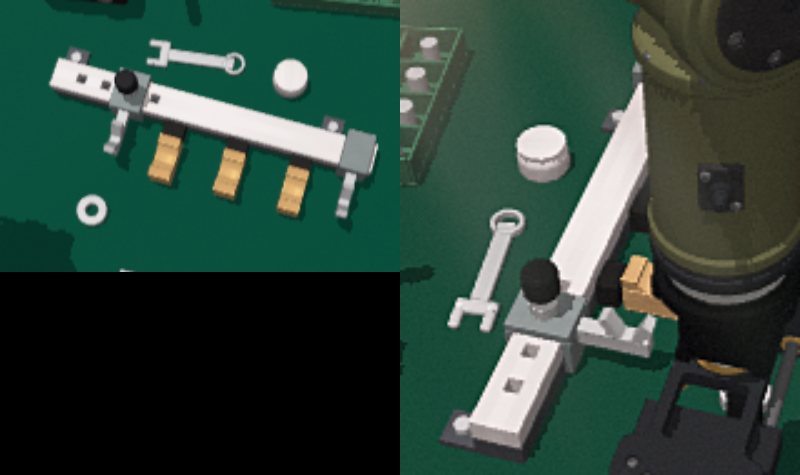

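The crop shows all three blocks square at their pads. Block A (tail end) measures about 4 mm shorter than the other two, so I'll regrip it and push it home.

Emit:
step_arm([
  {"angular": [0, 0, 0], "slide": [-0.054, -0.104, 0], "jaw": 0.62},
  {"angular": [0, 0, 0], "slide": [-0.054, -0.104, 0], "jaw": 0.62},
  {"angular": [0, 0, 0], "slide": [-0.054, -0.104, 0], "jaw": 0.62},
  {"angular": [0, 0, 0], "slide": [-0.054, -0.104, 0], "jaw": 0.62},
  {"angular": [0, 0, 0], "slide": [-0.054, -0.104, 0], "jaw": 0.62},
  {"angular": [0, 0, 0], "slide": [0, 0, 0.1], "jaw": 0.62},
  {"angular": [0, 0, 0], "slide": [0, 0, 0.1], "jaw": 0.62},
  {"angular": [0, 0, 0], "slide": [0, 0, 0], "jaw": 0.62},
])

```text
time_s: 14.88
tool_pos: [0.5511, 0.0923, 0.0803]
tool_rot: [-179.8, -0.4, 169.8]
force: [0.2, 0.8, 0.8]
grip_width: 0.0539
grasp_force: 0.0
```

Emit:
step_arm([
  {"angular": [0, 0, 0], "slide": [0, 0.0175, 0], "jaw": 0.62},
  {"angular": [0, 0, 0], "slide": [0, 0, 0.066], "jaw": 0.62},
  {"angular": [0, 0, 0], "slide": [0, 0, 0.064], "jaw": 0.62},
  {"angular": [0, 0, 0], "slide": [0, 0, 0], "jaw": 0.3},
  {"angular": [0, 0, 0], "slide": [0, 0, 0], "jaw": 0.2},
  {"angular": [0, 0, 0], "slide": [0, 0, 0], "jaw": 0.2},
  {"angular": [0, 0, 0], "slide": [0, 0, 0], "jaw": 0.2},
])

```text
time_s: 15.75
tool_pos: [0.5577, 0.1041, 0.0206]
tool_rot: [179.9, 0.2, 170.0]
force: [-0.0, -1.4, 7.0]
grip_width: 0.0299
grasp_force: 10.0
```

Emit:
step_arm([
  {"angular": [0, 0, 0], "slide": [-0.004, 0, 0], "jaw": 0.2},
  {"angular": [0, 0, 0], "slide": [-0.004, 0, 0], "jaw": 0.2},
  {"angular": [0, 0, 0], "slide": [0, 0, 0], "jaw": 0.2},
])

```text
time_s: 16.12
tool_pos: [0.5597, 0.1041, 0.0205]
tool_rot: [179.9, -0.1, 170.0]
force: [-5.7, -0.1, 10.6]
grip_width: 0.0299
grasp_force: 10.0
```

Emit:
step_arm([
  {"angular": [0, 0, 0], "slide": [0.006, 0, 0], "jaw": 0.2},
  {"angular": [0, 0, 0], "slide": [0, -0.009, 0], "jaw": 0.2},
  {"angular": [0, 0, 0], "slide": [-0.004, 0, 0], "jaw": 0.2},
  {"angular": [0, 0, 0], "slide": [-0.004, 0, 0], "jaw": 0.2},
  {"angular": [0, 0, 0], "slide": [-0.003, 0, 0], "jaw": 0.2},
  {"angular": [0, 0, 0], "slide": [0, 0, 0], "jaw": 0.2},
])

```text
time_s: 16.88
tool_pos: [0.5607, 0.1, 0.0201]
tool_rot: [179.9, -0.2, 170.1]
force: [-6.5, 2.6, 11.8]
grip_width: 0.0295
grasp_force: 10.0
```

Emit:
step_arm([
  {"angular": [0, 0, 0], "slide": [0.003, 0, 0], "jaw": 0.2},
  {"angular": [0, 0, 0], "slide": [0, 0, 0], "jaw": 0.6},
  {"angular": [0, 0, 0], "slide": [0, 0, 0], "jaw": 0.6},
  {"angular": [0, 0, 0], "slide": [0, 0, 0], "jaw": 0.6},
  {"angular": [0, 0, 0], "slide": [0, 0, -0.08], "jaw": 0.6},
  {"angular": [0, 0, 0], "slide": [0, 0, -0.11], "jaw": 0.6},
  {"angular": [0, 0, 0], "slide": [0, 0, -0.11], "jaw": 0.6},
  {"angular": [0, 0, 0], "slide": [0.03, 0.1, 0], "jaw": 0.6},
  {"angular": [0, 0, 0], "slide": [0.03, 0.11, 0], "jaw": 0.6},
  {"angular": [0, 0, 0], "slide": [0.03, 0.11, 0], "jaw": 0.6},
])

```text
time_s: 18.12
tool_pos: [0.5434, 0.2654, 0.1687]
tool_rot: [180.0, 0.0, 170.0]
force: [0.1, -0.5, 0.4]
grip_width: 0.0528
grasp_force: 0.0
```

Emit:
step_arm([
  {"angular": [0, 0, 0], "slide": [0.03, 0.11, 0], "jaw": 0.6},
  {"angular": [0, 0, 0], "slide": [0.03, 0.11, 0], "jaw": 0.6},
  {"angular": [0, 0, 0], "slide": [0, 0, 0], "jaw": 0.6},
])

```text
time_s: 18.5
tool_pos: [0.5297, 0.3843, 0.1673]
tool_rot: [179.9, -0.2, 170.6]
force: [-0.5, -0.7, -0.5]
grip_width: 0.052
grasp_force: 0.0
```

```bash
python3 look.py 3; python3 - <<'E'
from h import *
print(tri(ray('top',(249.6,195.2)),ray('side',(256.7,292.8))))
E
```

```text
[0.5297 0.3843 0.1673] [-50.07106142  20.79983728  15.22303883  87.15796283  -5.78454828
  72.84374295  46.47192075]
top [270.8 235.5] 323 stand -0.0694 0.0881 [32.5 66.1] 80.1
top [305.9 244.9] 319 stand -0.0687 -0.0026 [30.7 66.1] 80.2
top [340.8 254.4] 310 stand -0.0683 -0.0923 [29.1 66.1] 80.2
side [325.1 239.4] 488 stand -0.0709 -0.0844 [66.5 69.8] 80.1
side [317.2 265.3] 412 stand -0.0768 0.0019 [52.5 76.3] 7.5
(array([0.63641211, 0.15528435, 0.07833979]), np.float64(0.0012656808820651578))
```

The blocks now line up in an even row: x about -69 mm at stand y = 88, -3 and -92, and the common offset is camera bias. The knob triangulates to (0.636, 0.156), so I'll go there.

Emit:
step_arm([
  {"angular": [0, 0, 0], "slide": [-0.0577, -0.0826, 0], "jaw": 0.7},
  {"angular": [0, 0, 0], "slide": [-0.0577, -0.0826, 0], "jaw": 0.7},
  {"angular": [0, 0, 0], "slide": [-0.0577, -0.0826, 0], "jaw": 0.7},
  {"angular": [0, 0, 0], "slide": [-0.0577, -0.0826, 0], "jaw": 0.7},
  {"angular": [0, 0, 0], "slide": [-0.0577, -0.0826, 0], "jaw": 0.7},
  {"angular": [0, 0, 0], "slide": [0, 0, 0.05], "jaw": 0.7},
  {"angular": [0, 0, 0], "slide": [0, 0, 0], "jaw": 0.7},
  {"angular": [0, 0, 0], "slide": [0, 0, 0], "jaw": 0.7},
])

```text
time_s: 19.6
tool_pos: [0.6393, 0.1492, 0.1442]
tool_rot: [180.0, 0.0, 170.0]
force: [0.3, 0.3, 1.2]
grip_width: 0.0613
grasp_force: 0.0
```

Emit:
step_arm([
  {"angular": [0, 0, 0], "slide": [0.008, 0.0124, 0.02], "jaw": 0.7},
  {"angular": [0, 0, 0], "slide": [0, 0, 0.06], "jaw": 0.7},
  {"angular": [0, 0, 0], "slide": [0, 0, 0.056], "jaw": 0.7},
  {"angular": [0, 0, 0], "slide": [0, 0, 0], "jaw": 0.7},
  {"angular": [0, 0, 0], "slide": [0, 0, 0], "jaw": 0.7},
])

```text
time_s: 20.23
tool_pos: [0.6371, 0.1568, 0.0767]
tool_rot: [180.0, 0.1, 170.1]
force: [-0.8, -1.1, 0.5]
grip_width: 0.0612
grasp_force: 0.0
```

Emit:
step_arm([
  {"angular": [0, 0, 0], "slide": [0, 0, 0], "jaw": 0.4},
  {"angular": [0, 0, 0], "slide": [0, 0, 0], "jaw": 0.2},
  {"angular": [0, 0, 0], "slide": [0, 0, 0], "jaw": 0.2},
  {"angular": [0, 0, 0], "slide": [0, 0, 0], "jaw": 0.2},
  {"angular": [0, 0, 0], "slide": [0, 0, 0], "jaw": 0.2},
], newtons=35)

```text
time_s: 20.85
tool_pos: [0.6368, 0.1565, 0.0758]
tool_rot: [180.0, 0.0, 170.0]
force: [0.8, 1.7, 0.9]
grip_width: 0.0285
grasp_force: 35.0
```

Emit:
step_arm([
  {"angular": [0, 0, 0], "slide": [0, 0, -0.01], "jaw": 0.2},
  {"angular": [0, 0, 0], "slide": [0, 0, -0.01], "jaw": 0.2},
  {"angular": [0, 0, 0], "slide": [0, 0, -0.008], "jaw": 0.2},
  {"angular": [0, 0, 0], "slide": [0, 0, 0], "jaw": 0.2},
  {"angular": [0, 0, 0], "slide": [0, 0, 0], "jaw": 0.2},
])

```text
time_s: 21.48
tool_pos: [0.6365, 0.1558, 0.0892]
tool_rot: [-180.0, -0.0, 170.0]
force: [2.8, 1.2, -7.6]
grip_width: 0.0288
grasp_force: 35.0
```

Emit:
step_arm([
  {"angular": [0, 0, 0], "slide": [0, 0.01, 0], "jaw": 0.2},
  {"angular": [0, 0, 0], "slide": [0, 0.015, 0], "jaw": 0.2},
  {"angular": [0, 0, 0], "slide": [0, 0.015, 0], "jaw": 0.2},
  {"angular": [0, 0, 0], "slide": [0, 0.015, 0], "jaw": 0.2},
  {"angular": [0, 0, 0], "slide": [0, 0.01, 0], "jaw": 0.2},
  {"angular": [0, 0, 0], "slide": [0, 0.005, 0], "jaw": 0.2},
  {"angular": [0, 0, 0], "slide": [0, 0, 0], "jaw": 0.2},
  {"angular": [0, 0, 0], "slide": [0, 0, 0], "jaw": 0.2},
])

```text
time_s: 22.48
tool_pos: [0.6427, 0.1912, 0.0897]
tool_rot: [179.9, 0.0, 170.0]
force: [2.9, 0.2, -6.9]
grip_width: 0.0294
grasp_force: 35.0
```

Emit:
step_arm([
  {"angular": [0, 0, 0], "slide": [0, 0, 0.008], "jaw": 0.2},
  {"angular": [0, 0, 0], "slide": [0, 0, 0.008], "jaw": 0.2},
  {"angular": [0, 0, 0], "slide": [0, 0, 0.008], "jaw": 0.2},
  {"angular": [0, 0, 0], "slide": [0, 0, 0.008], "jaw": 0.2},
  {"angular": [0, 0, 0], "slide": [0, 0, 0], "jaw": 0.2},
  {"angular": [0, 0, 0], "slide": [0, 0, 0], "jaw": 0.2},
])

```text
time_s: 23.22
tool_pos: [0.6428, 0.191, 0.0741]
tool_rot: [179.9, 0.0, 170.0]
force: [1.7, 1.3, 1.0]
grip_width: 0.029
grasp_force: 35.0
```

Emit:
step_arm([
  {"angular": [0, 0, 0], "slide": [0, 0, 0.004], "jaw": 0.2},
  {"angular": [0, 0, 0], "slide": [0, 0, 0.004], "jaw": 0.2},
  {"angular": [0, 0, 0], "slide": [0, 0, 0.004], "jaw": 0.2},
  {"angular": [0, 0, 0], "slide": [0, 0, 0.004], "jaw": 0.2},
  {"angular": [0, 0, 0], "slide": [0, 0, 0], "jaw": 0.2},
  {"angular": [0, 0, 0], "slide": [0, 0, 0], "jaw": 0.2},
])

```text
time_s: 23.98
tool_pos: [0.643, 0.191, 0.0682]
tool_rot: [179.9, 0.0, 170.0]
force: [-3.9, 1.7, 13.5]
grip_width: 0.0283
grasp_force: 35.0
```

The pin is seated: force is 13.5 N, well above the spring's roughly 4 N, and the knob is about 7.6 mm below where it floats. One last check before handing in.

```bash
python3 look.py 4
```

```text
[0.643  0.191  0.0682] [-33.89227997  27.75368841  19.86658085  90.45268366 -10.25649005
  63.50333526  68.47612779]
top [270.8 235.7] 317 stand -0.0699 0.0881 [32.5 65. ] 80.1
top [305.8 245. ] 320 stand -0.0689 -0.0025 [30.9 65.9] 79.1
top [340.8 254.4] 310 stand -0.0683 -0.0923 [29.1 66.1] 80.2
side [325.3 239.5] 491 stand -0.0713 -0.0843 [66.5 69.8] 80.1
side [314.2 265.6] 545 stand -0.0708 0.0045 [62.9 70. ] 79.7
side [302.5 295.5] 607 stand -0.072 0.095 [58.6 69.6] 80.0
```

View pics/c4.png

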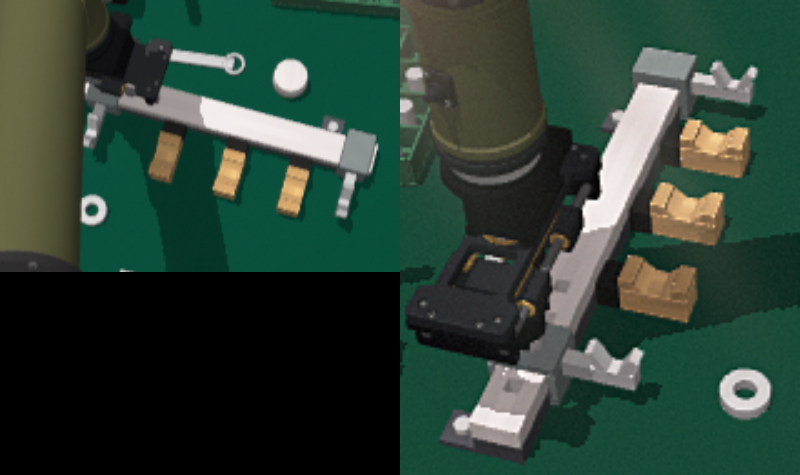

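The final picture shows the blocks in their row, the tail rest shifted one hole with only the last hole visible beyond it, and the bearing, tin and spanner in place. I'm handing it in.

```bash
python3 -c "
from cell import env
print(env.sign_off())"
```

```text
the job is handed in; nothing more can be done
None
```

I handed the job in at about 24 s, with the three blocks square at their pads, the tail rest one hole further out, and the gripper still holding the knob pressed down (about 13 N); sign-off gave no verdict.

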